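# Run down the wing nut of a mortar mould's feed hopper

## Task

The brass wing nut that clamps the blue feed hopper onto the mortar mould has been left loose. Push its wings round clockwise (seen from above) with the fingertips, stroke after stroke, until the nut is fully home and turns no further. Do not pinch the wings, do not shift or lift the mould, and leave the jar, the tamper and the scraper where they are.

Things in the scene. Friction and masses are not known exactly. Their poses are not given: they have to be found in the camera images.
- mould: Steel three-gang mortar mould with a blue hopper on top, 6 kg, loose on the bench. Origin: at bench level on the axis of the upright clamp stud; z up, x along the mould from the hopper towards its free end by the nut, y across. Base plate 270 x 160 x 10 mm: x -230 to +40, y -80 to +80 mm. Clamp block under the nut, top z = 50 mm; nothing higher at x above +30 mm.
- rim_edge (a point): Middle of the top edge, nut side, of the hopper's aluminium rim, 28 mm from the stud axis towards mould -x, 112 mm above the bench. Axes as the mould's. The rim (5 mm thick, 164 mm along y) overhangs the hopper wall, whose face is 49 mm from the axis, so fingers cannot go right round the stud: they have room only on the +x side and at both y sides of the nut.
- far_end (a point): Middle of the hopper rim at its other end, away from the nut: 237 mm from the stud axis towards mould -x, 112 mm above the bench. Axes as the mould's.
- seat (a point): Centre of the washer (36 mm across) on which the nut seats, 60 mm above the bench, on the stud axis. Axes as the mould's. It lies on a blue tongue 8 mm thick, top 58 mm above the bench, x -50 to +30 mm, y -25 to +25 mm about the stud. The stud, 12 mm across, ends 96 mm above the bench.
- wing_nut (a joint): Turn of the wing nut on the stud, rad: grows clockwise seen from above (tightening), hard stop at 10.996 (3.5 pi), where it is home on the washer; starts 1.0 to 1.7 turns short. It sinks 5 mm per turn, stays where left, and needs 1 to 2 N at a wing. In the mould's frame the red-tipped wing points at angle -(value) from +x: at the stop towards +y, both wings parallel to the hopper wall.
- nut_mid (a point): Point on the stud axis at half the wings' height; moves and turns with the brass nut. x points to the red-tipped wing (the plain wing is opposite), z up. Hub 24 mm across, from 20 mm below to 2 mm above this point. Each wing is an upright plate 8 mm thick with a rounded end, out to 42 mm from the axis, 14 mm below to 14 mm above this point; its top is 94 mm above the bench when home.
- jar_mid (a point): Bystander: white jar with red lid, 72 mm across, 98 mm tall, about 0.35 kg; this point is its centre, half-way up.
- tamper_mid (a point): Bystander: small tamper standing upright, steel foot 44 mm across and 30 mm tall, wooden stem 18 mm across up to 90 mm; this point is on its axis half-way up.
- scraper: Bystander: spatula-like scraper 200 mm long lying flat on the bench; origin under its middle, x along its length towards the blade.

How it is judged:
At the end, for the whole second after the job is handed in: The wing nut is within 0.25 rad (14 degrees) of its hard stop and at rest; the mould stands flat within 15 mm of where it started (20 mm at its far end), and the jar, tamper and scraper are within 20 mm of where they started (value of joint wing_nut above 10.75 rad and velocity of joint wing_nut between -0.1 and 0.1 rad/s and distance of mould from where it was at the start of the episode below 0.015 m and distance of each of far_end, jar_mid, tamper_mid, scraper from where it was at the start of the episode below 0.02 m and angle between mould's own z axis and vertical below 0.03 rad and linear speed of mould below 0.02 m/s); the robot touches nothing.
It fails at once if a wing is pinched: fingers press on both its faces at once with more than 1 N each ((contact force between the fingers and wing_nut_c2 above 1 N and contact force between the fingers and wing_nut_c3 above 1 N) or (contact force between the fingers and wing_nut_c5 above 1 N and contact force between the fingers and wing_nut_c6 above 1 N)).
It fails at once if the mould is shifted by more than 15 mm (20 mm at its far end), or lifted or tipped (distance of mould from where it was at the start of the episode above 0.015 m or distance of far_end from where it was at the start of the episode above 0.02 m or height (world z) of mould above 0.006 m or angle between mould's own z axis and vertical above 0.05 rad).
It fails at once if the jar, tamper or scraper is moved by more than 20 mm (distance of any of jar_mid, tamper_mid, scraper from where it was at the start of the episode above 0.02 m).
It also fails if it takes over 59 s, if anything falls off the work surface, if the arm or the gripper's body presses on something with over 40 N, if the wrist force passes 120 N, or if a joint passes its speed limit or range.

## Robot

A 6-joint arm with a two-finger parallel gripper is mounted at the origin on the work surface. World frame = base frame: x ahead of the robot, y to its left, z up, the work surface at z = 0. Lengths are in m, angles in rad, forces in N, time in s.
With the tool pointing down it reaches from about 0.375 to 0.975 m from the base axis. Payload 3.8 kg.
Tool frame: the origin (TCP) lies on the centre line of the jaws, within the pads' length; the fingertips stand 17 mm ahead of it and the grasp point (between the pads) lies 2 mm behind it; z points along the fingers, x is the direction in which the jaws open and shut, and the axes are right-handed (so a half turn about z gives the same grasp; the last joint's range is limited). The gripper opens to 85 mm and grips with 20 to 120 N. Pads are 22 mm wide; open, the fingers measure 114 mm over their backs; the gripper's body (76 mm by 85 mm) begins 54 mm behind the grasp point. The pads swing forward as they close: fully open they stand 13 mm farther back than shut.
Start: joints at [-1.16, 0.264, 1.604, -0, 1.274, -0.037], TCP at [0.292, -0.608, 0.248] pointing down, gripper open.
Joint ranges: [-2.63, 2.63], [-0.94, 2.18], [0.31, 2.57], [-1.31, 4.45], [0, 2.66], [-2.55, 2.55]. Speed limits (rad/s): [2.57, 2.57, 3.14, 3.14, 3.14, 3.14].

## Interface

Orientations are given as a rotation vector (axis times angle).
In Python, from station import ctrl gives the robot as it stands.
- The arm moves only by the tool carry_out, never from a script. Its arguments are lists of equal length, an entry for each row: "dp": the shift along the tool's x, y, z in cm, a list of three; "delta_rot": the turn, a rotation vector about the tool's x, y, z in degrees, a list of three; "hand": the gripper's target within -1 to 1 (fully open at 1, half-way at 0, shut at -1). In form: {"dp": [[dx, dy, dz], ...], "delta_rot": [[ax, ay, az], ...], "hand": [hand, ...]}. A call has 1 to 5 rows; each row shifts and turns the pose as measured when the row begins, along the tool's axes as they then stand; what a row does not reach is not made up. A row lasts 1/10 s, in which the tool goes at most 50 mm and 8.59 degrees, less where a joint would pass 70% of its speed; a pose out of reach is approached as far as the arm can. A call is refused whole if a number of a shift passes 5 or a number of a turn 8.59, either way. A call with a gripper value outside its range is refused whole. The fingers move at their own pace and stop on an object; the grip force is fixed at half the most. Time passes only in rows, so rows that do not move let the fingers close. It gives the time, the measured TCP pose, the force and the opening at its end, in the units of the state.
- ctrl.observe(): the state, without advancing time (a new reading comes with each control period).
- ctrl.camera(name): name is "scene" or "top"; returns a dict with "frame" (384x512x3 uint8, blue, green, red), "intrinsics" (3x3 intrinsics, pixels), "world_from_camera" (4x4, takes a point from camera to world coordinates). Camera axes: x right, y down, z forward; pixel columns grow to the right and rows downward; lengths in m; the calibration is good to about 2 mm. A picture is of the moment at which its call begins. There is no depth.
- ctrl.hand_in(): hands the job in, once; it reports no verdict.
The state is a dict: "t": time; "q": joint angles; "joint_velocities": joint speeds; "joint_efforts": joint torques, N m; "position": TCP position; "orientation": TCP orientation; "ft_force": force on the tool from outside, world axes, zero at the start; "wrist_torque": the same for the moment, N m; "opening": finger opening in m.
Only numpy, scipy, OpenCV 4.12 (cv2) and the standard library are available. Lean on these libraries where they do the work, as an engineer would, in place of code of your own. Each camera call takes 0.05 s, during which the arm holds its last target. There are 200 camera calls.

## Working session

There is one attempt and no reset: what is moved stays moved. The work goes in short steps, Python scripts to look and compute and a tool call to move; the robot and the scene stay as the last step left them, time stands still between calls to the robot, and variables do not carry over. Pictures are saved under pics/ and viewed, about 8 in all and at most 12, crops included, and the job is handed in when it is done.

Besides the shell and the picture viewer there is one more tool, called after "Request:" as name(argument=value, ...), one argument or row to a line, values as JSON. carry_out: Moves the arm, as the interface text tells. Its arguments: {"type":"object","properties":{"dp":{"type":"array","items":{"type":"array","items":{"type":"number"}}},"delta_rot":{"type":"array","items":{"type":"array","items":{"type":"number"}}},"hand":{"type":"array","items":{"type":"number"}}},"required":["dp","delta_rot","hand"]}

```bash
ls; mkdir -p pics; python3 - <<'E'
from station import ctrl
import cv2,numpy as np
s=ctrl.observe(); print(s)
for n in("scene","top"):
    c=ctrl.camera(n); cv2.imwrite(f"pics/{n}0.png",c["frame"]); print(n,c["intrinsics"].round(1).tolist(),c["world_from_camera"].round(4).tolist())
a=cv2.imread("pics/scene0.png");b=cv2.imread("pics/top0.png")
cv2.imwrite("pics/both0.png",cv2.resize(np.vstack([a,b]),(800,1200))[:1200]) if 0 else None
E
```

```text
pics
{'t': 0.0, 'q': array([-1.15989947e+00,  2.64765357e-01,  1.60538635e+00,  1.77544661e-05,
        1.27370668e+00, -3.68972122e-02]), 'joint_velocities': array([-0.00021015,  0.00110275, -0.00069873,  0.00157387, -0.00014035,
       -0.0001455 ]), 'joint_efforts': array([-4.71836975e-04, -5.15116882e+01, -3.67316294e+01, -2.63753882e-04,
        1.29389545e-02,  4.19112638e-06]), 'position': array([ 0.29198509, -0.60780229,  0.2469471 ]), 'orientation': array([-2.65812465,  1.67208352,  0.00292438]), 'ft_force': array([ 1.09988923, -0.7265752 ,  0.29398991]), 'wrist_torque': array([-0.02401356,  0.03618875, -0.00380468]), 'opening': 0.0854066257479029}
scene [[378.3, 0.0, 258.0], [0.0, 378.3, 194.8], [0.0, 0.0, 1.0]] [[-0.7772, 0.3622, -0.5146, 0.9351], [0.6292, 0.4595, -0.6268, 0.4747], [0.0094, -0.811, -0.585, 0.5095], [0.0, 0.0, 0.0, 1.0]]
top [[428.2, 0.0, 253.7], [0.0, 428.2, 189.4], [0.0, 0.0, 1.0]] [[-0.1146, -0.9673, 0.2263, 0.3664], [-0.9934, 0.1117, -0.0257, 0.0479], [-0.0004, -0.2277, -0.9737, 0.9541], [0.0, 0.0, 0.0, 1.0]]
```

View pics/scene0.png

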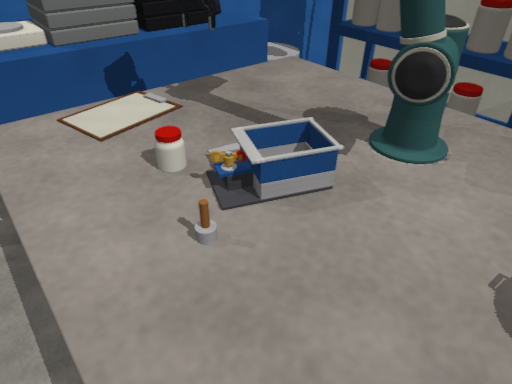

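View pics/top0.png

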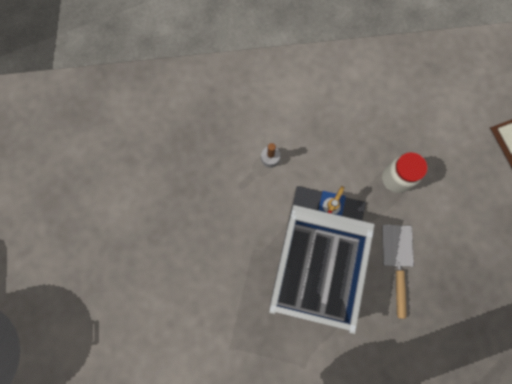

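The scene view shows the nut at about (230,160). In the top view it is at about (333,203), with the jar at (405,172), the tamper at (270,155) and the scraper at (400,270). Next I measure the rim corners and nut colours.

```bash
cat > h.py <<'E'
import cv2,numpy as np
from station import ctrl
def ray(c,u,v,z):
    K,T=c["intrinsics"],c["world_from_camera"]
    d=T[:3,:3]@np.linalg.inv(K)@np.array([u,v,1.]);o=T[:3,3]
    return o+d*(z-o[2])/d[2]
def proj(c,p):
    T=np.linalg.inv(c["world_from_camera"]);x=T[:3,:3]@p+T[:3,3];x=c["intrinsics"]@x;return x[:2]/x[2]
E
python3 - <<'E'
from h import *
t=ctrl.camera("top");s=ctrl.camera("scene")
for n,c,(u0,v0,u1,v1) in(("top",t,(260,170,400,340)),("scene",s,(190,110,360,210))):
    f=c["frame"];h=cv2.cvtColor(f,cv2.COLOR_BGR2HSV)
    g=cv2.inRange(h,(0,0,165),(179,60,255)); m=np.zeros_like(g);m[v0:v1,u0:u1]=g[v0:v1,u0:u1]
    k,l,st,ce=cv2.connectedComponentsWithStats(m); i=1+np.argmax(st[1:,4])
    pts=np.argwhere(l==i)[:,::-1].astype(np.float32)
    if n=="top":
        hull=cv2.convexHull(pts); r=cv2.approxPolyDP(hull,6,True).reshape(-1,2);print(r.tolist())
        for p in r: print(ray(c,*p,0.112).round(4))
    for nm,lo,hi in(("red",(0,170,60),(6,255,255)),("brass",(12,120,60),(28,255,255))):
        q=cv2.inRange(h,lo,hi)[v0:v1,u0:u1];k,l,st,ce=cv2.connectedComponentsWithStats(q)
        for j in range(1,k):
            if st[j,4]>3:print(n,nm,(ce[j]+[u0,v0]).round(1),st[j].tolist())
a=cv2.resize(t["frame"][170:240,290:390],(800,560),interpolation=2);cv2.imwrite("pics/ct.png",a)
a=cv2.resize(s["frame"][130:210,195:295],(800,600),interpolation=2);cv2.imwrite("pics/cs.png",a)
E
```

```text
[[372.0, 225.0], [353.0, 332.0], [270.0, 311.0], [294.0, 207.0]]
[ 0.4633 -0.1989  0.112 ]
[ 0.2683 -0.1277  0.112 ]
[0.3237 0.0221 0.112 ]
[ 0.517  -0.0503  0.112 ]
top red [398.4 171.4] [137, 0, 3, 5, 9]
top brass [339.2 192.9] [76, 17, 7, 13, 41]
top brass [331.1 206.5] [68, 31, 9, 10, 39]
scene red [241.8 154.4] [47, 41, 10, 10, 42]
scene brass [224.6 157.6] [20, 41, 32, 15, 279]
scene brass [203.2 204.4] [9, 89, 9, 11, 83]
```

View pics/ct.png

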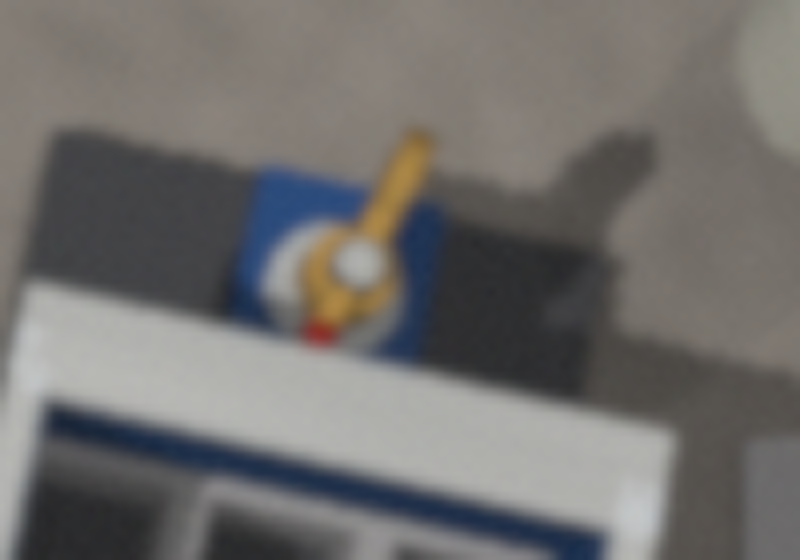

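View pics/cs.png

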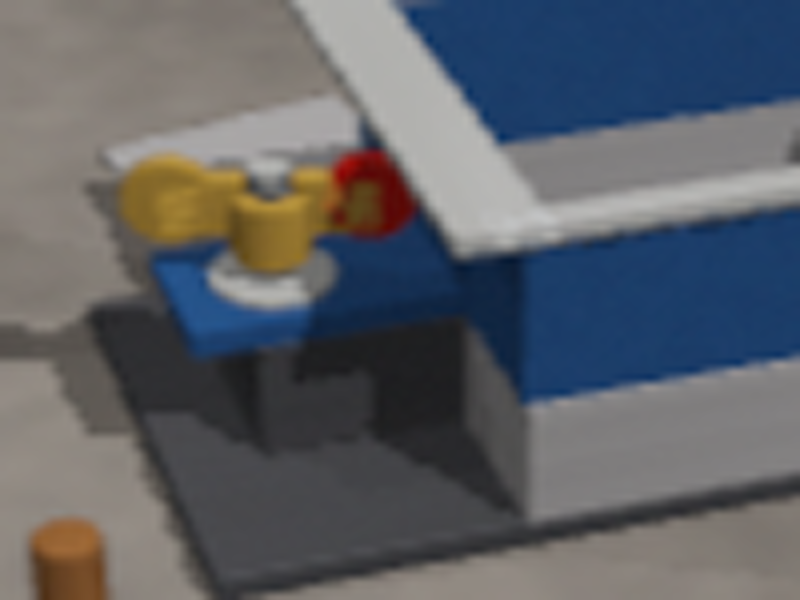

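The stud tip is at crop (360,258), the plain wing tip at (418,135), pointing roughly mould +x, and the red wing points to the hopper. I'll compute the frame and the approach move.

```bash
cat >> h.py <<'E'
from scipy.spatial.transform import Rotation as R
import json,os
if os.path.exists("m.json"): S,YAW=json.load(open("m.json")); S=np.array(S)
def rel():
    o=ctrl.observe();c,s=np.cos(YAW),np.sin(YAW);d=o["position"][:2]-S
    m=np.array([c*d[0]+s*d[1],-s*d[0]+c*d[1]])*1000
    A=R.from_rotvec(o["orientation"]).as_matrix()
    print("t%.2f"%o["t"],"mould xy mm",m.round(1),"z",(o["position"][2]*1000).round(1),"phi",np.degrees(np.arctan2(m[1],m[0])).round(1),"r",np.hypot(*m).round(1),
     "toolx yaw rel",(np.degrees(np.arctan2(A[1,0],A[0,0])-YAW)).round(1),"tilt z",A[:,2].round(3),"F",o["ft_force"].round(1),"open",round(o["opening"],4),"q",o["q"].round(2))
    return o,m,A
E
python3 - <<'E'
from h import *
t=ctrl.camera("top");s=ctrl.camera("scene")
p=lambda u,v,z:ray(t,290+(u+.5)/8-.5,170+(v+.5)/8-.5,z)[:2]
q=lambda u,v,z:ray(s,195+(u+.5)/8-.5,130+(v+.5)/7.5-.5,z)[:2]
st=p(360,258,.096); print("stud top",st,"scene",q(268,163,.096))
c=np.array([[.4633,-.1989],[.2683,-.1277],[.3237,.0221],[.517,-.0503]])
x=(c[0]-c[1])+(c[3]-c[2]);yaw=np.arctan2(x[1],x[0]);y=c[3]-c[0];print("yaw",np.degrees(yaw),np.degrees(np.arctan2(y[1],y[0]))-90)
ux=np.array([np.cos(yaw),np.sin(yaw)]);ctr=c.mean(0);print("stud from rim centre",ctr+.1325*ux)
yaw=(yaw+np.arctan2(y[1],y[0])-np.pi/2)/2
S=(st+ctr+.1325*ux)/2
w=p(418,138,.1)-st;print("plain wing len",np.hypot(*w),"ang rel",np.degrees(np.arctan2(w[1],w[0])-yaw))
a,b=q(170,160,.087)-q(268,163,.096),None;print("scene plain",np.hypot(*a),np.degrees(np.arctan2(a[1],a[0])-yaw))
json.dump([S.tolist(),float(yaw)],open("m.json","w"));print(S,np.degrees(yaw))
import importlib,h;importlib.reload(h);h.rel()
E
```

```text
stud top [ 0.52105084 -0.135986  ] scene [ 0.51974453 -0.1375898 ]
yaw -20.29525824685321 -19.868477938923633
stud from rim centre [ 0.51734909 -0.13465869]
plain wing len 0.03425282214567794 ang rel -13.31236878802955
scene plain 0.03403778740961916 -49.702171201155444
[ 0.51919997 -0.13532234] -20.081868092888417
t0.30 mould xy mm [ -50.8 -522.1] z 247.8 phi -95.6 r 524.6 toolx yaw rel -44.3 tilt z [-0.     0.001 -1.   ] F [ 0.1 -0.7 -0. ] open 0.0852 q [-1.16  0.26  1.6  -0.    1.27 -0.04]
```

Request:
carry_out(
  dp=[
    [0,0,0],
    [0,0,0],
    [0,0,0],
    [0,0,0],
    [0,0,0],
  ],
  delta_rot=[
    [0,0,8.5],
    [0,0,8.5],
    [0,0,8.5],
    [0,0,8.5],
    [0,0,8.5],
  ],
  hand=[-1,-1,-1,-1,-1],
)

```text
t: 0.8
position: [0.292, -0.6079, 0.2471]
orientation: [-1.856, 2.534, 0.003]
ft_force: [0.0, 0.2, 0.5]
opening: 0.0124
```

```bash
python3 -c "
from h import *
rel()"
```

```text
t0.80 mould xy mm [ -51.1 -521.8] z 247.1 phi -95.6 r 524.3 toolx yaw rel -87.5 tilt z [-0.001  0.002 -1.   ] F [0.  0.2 0.5] open 0.0124 q [-1.16  0.26  1.61 -0.    1.27  0.72]
```

Request:
carry_out(
  dp=[
    [-4.9,-0.65,0],
    [-4.9,-0.65,0],
    [-4.9,-0.65,0],
    [-4.9,-0.65,0],
    [-4.9,-0.65,0],
  ],
  delta_rot=[
    [0,0,2.5],
    [0,0,0],
    [0,0,0],
    [0,0,0],
    [0,0,0],
  ],
  hand=[-1,-1,-1,-1,-1],
)

```text
t: 1.3
position: [0.4053, -0.3892, 0.2458]
orientation: [1.778, -2.589, -0.0]
ft_force: [1.0, 1.1, 0.4]
opening: -0.0001
```

Request:
carry_out(
  dp=[
    [-4.9,-0.65,0],
    [-4.9,-0.65,0],
    [-4.9,-0.65,0],
    [-4.9,-0.65,0],
    [-4.9,-0.65,0],
  ],
  delta_rot=[
    [0,0,0],
    [0,0,0],
    [0,0,0],
    [0,0,0],
    [0,0,0],
  ],
  hand=[-1,-1,-1,-1,-1],
)

```text
t: 1.8
position: [0.5237, -0.1688, 0.2468]
orientation: [-1.776, 2.59, -0.005]
ft_force: [0.3, -1.0, -0.5]
opening: -0.0003
```

```bash
python3 -c "
from h import *
rel()"
```

```text
t1.80 mould xy mm [ 15.7 -29.9] z 246.8 phi -62.3 r 33.8 toolx yaw rel -91.0 tilt z [ 0.002 -0.002 -1.   ] F [ 0.3 -1.  -0.5] open -0.0003 q [-0.36  0.03  1.88 -0.    1.24  1.58]
```

Request:
carry_out(
  dp=[
    [-3.0,-0.3,3.5],
    [-2.5,-0.2,3.5],
    [0,0,3.5],
    [0,0,0],
  ],
  delta_rot=[
    [0,0,-1],
    [0,0,0],
    [0,0,0],
    [0,0,0],
  ],
  hand=[-1,-1,-1,-1],
)

```text
t: 2.2
position: [0.5541, -0.1108, 0.1426]
orientation: [-1.808, 2.56, -0.014]
ft_force: [-0.3, 0.9, 0.3]
opening: 0.0001
```

```bash
python3 -c "
from h import *
rel()
a=ctrl.camera('scene')['frame'][100:220,170:330];cv2.imwrite('pics/a1.png',cv2.resize(a,(800,600),interpolation=2))"
```

```text
t2.20 mould xy mm [24.3 35. ] z 142.6 phi 55.2 r 42.7 toolx yaw rel -89.5 tilt z [ 0.011 -0.003 -1.   ] F [-0.3  0.9  0.3] open 0.0001 q [-0.24  0.14  1.96 -0.    1.03  1.67]
```

View pics/a1.png

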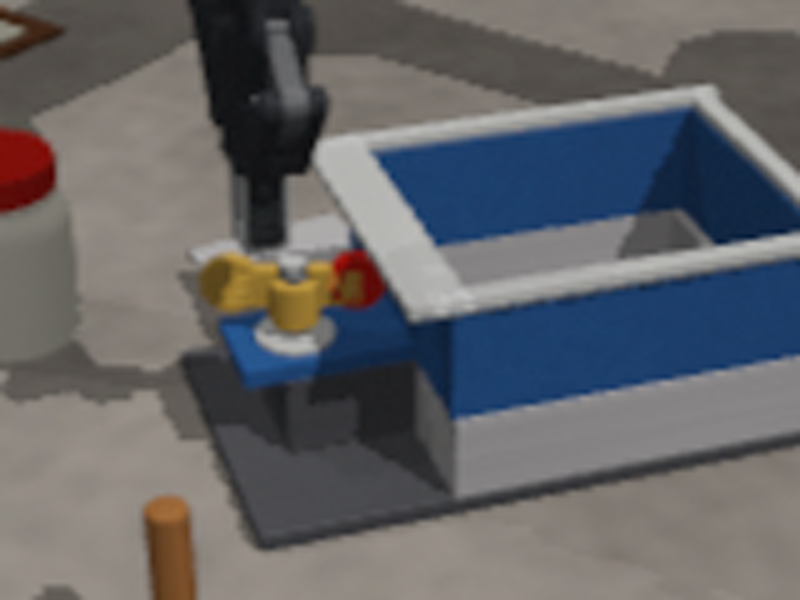

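The fingers (260,210 in the crop) hang behind the nut on the +y side, clear of wing and rim. I'll descend there.

Request:
carry_out(
  dp=[
    [0,0,2.5],
    [0,0,2.5],
    [0,0,0],
  ],
  delta_rot=[
    [0,0,0],
    [0,0,0],
    [0,0,0],
  ],
  hand=[-1,-1,-1],
)

```text
t: 2.55
position: [0.5618, -0.1143, 0.1021]
orientation: [-1.798, 2.554, -0.033]
ft_force: [0.1, -0.2, -1.2]
opening: 0.0003
```

```bash
python3 -c "
from h import *
rel()"
```

```text
t2.55 mould xy mm [32.8 34.3] z 102.1 phi 46.3 r 47.5 toolx yaw rel -89.6 tilt z [ 0.027 -0.007 -1.   ] F [ 0.1 -0.2 -1.2] open 0.0003 q [-0.24  0.19  1.98 -0.    0.94  1.67]
```

```bash
cat >> h.py <<'E'
def need(pts):
    """print tool-frame dp (cm) through mould points (mm), and rotation fix (deg)"""
    o,m,A=rel();c,s=np.cos(YAW),np.sin(YAW);p=o["position"]
    Y=YAW-np.pi/2; G=np.array([[np.cos(Y),np.sin(Y),0],[np.sin(Y),-np.cos(Y),0],[0,0,-1]])
    print("rot",np.degrees(R.from_matrix(A.T@G).as_rotvec()).round(1))
    for x,y,z in pts:
        w=np.array([S[0]+(c*x-s*y)/1000,S[1]+(s*x+c*y)/1000,z/1000]);print((A.T@(w-p)*100).round(2));p=w
def arc(a,n,r=32,z=91): return [(r*np.cos(np.radians(k)),r*np.sin(np.radians(k)),z) for k in n]
E
python3 -c "
from h import *
need(arc(0,[45,30,15,0,-15]))"
```

```text
t2.55 mould xy mm [32.8 34.3] z 102.1 phi 46.3 r 47.5 toolx yaw rel -89.6 tilt z [ 0.027 -0.007 -1.   ] F [ 0.1 -0.2 -1.2] open 0.0003 q [-0.24  0.19  1.98 -0.    0.94  1.67]
rot [-1.6  0.2  0.4]
[1.17 1.06 1.08]
[ 0.67 -0.5   0.01]
[ 0.77 -0.31  0.01]
[ 0.83 -0.1   0.  ]
[ 0.83  0.11 -0.01]
```

Request:
carry_out(
  dp=[
    [1.0,1.0,1.1],
    [0,0,0],
    [0.6,-0.4,0],
    [0.8,-0.3,0],
  ],
  delta_rot=[
    [-1.6,0,0.4],
    [0,0,0],
    [0,0,0],
    [0,0,0],
  ],
  hand=[-1,-1,-1,-1],
)

```text
t: 2.95
position: [0.5541, -0.1395, 0.0975]
orientation: [-1.793, 2.571, -0.005]
ft_force: [0.8, 2.1, -0.7]
opening: -0.0003
```

```bash
python3 -c "
from h import *
need(arc(0,[15,0,-15,-30,-45]))"
```

```text
t2.95 mould xy mm [34.2  8. ] z 97.5 phi 13.2 r 35.2 toolx yaw rel -90.1 tilt z [ 0.008  0.001 -1.   ] F [ 0.8  2.1 -0.7] open -0.0003 q [-0.29  0.21  1.97  0.    0.96  1.63]
rot [-0.4  0.2 -0.1]
[-0.02  0.34  0.65]
[ 0.83 -0.11 -0.  ]
[ 0.83  0.11 -0.  ]
[ 0.77  0.32 -0.01]
[ 0.66  0.51 -0.01]
```

Request:
carry_out(
  dp=[
    [0.7,0.2,0.5],
    [0.8,0.1,0.1],
    [0.8,0.3,0.1],
    [0.7,0.5,0],
  ],
  delta_rot=[
    [-0.4,0,0],
    [0,0,0],
    [0,0,0],
    [0,0,0],
  ],
  hand=[-1,-1,-1,-1],
)

```text
t: 3.35
position: [0.5355, -0.1672, 0.0925]
orientation: [-1.791, 2.571, -0.003]
ft_force: [0.2, 0.5, -1.4]
opening: -0.0006
```

```bash
python3 -c "
from h import *
need(arc(0,[-50,-65,-80,-95]))"
```

```text
t3.35 mould xy mm [ 26.3 -24.4] z 92.5 phi -42.9 r 35.8 toolx yaw rel -90.2 tilt z [ 0.008  0.003 -1.   ] F [ 0.2  0.5 -1.4] open -0.0006 q [-0.35  0.19  2.    0.01  0.94  1.57]
rot [-0.3  0.3 -0.2]
[0.02 0.57 0.15]
[ 0.45  0.7  -0.01]
[ 0.25  0.8  -0.01]
[ 0.04  0.83 -0.01]
```

Request:
carry_out(
  dp=[
    [0.3,0.6,0.1],
    [0.4,0.7,0],
    [0.2,0.8,0],
    [0,0.7,0],
    [0,0,0],
  ],
  delta_rot=[
    [-0.3,0,0],
    [0,0,0],
    [0,0,0],
    [0,0,0],
    [0,0,0],
  ],
  hand=[-1,-1,-1,-1,-1],
)

```text
t: 3.85
position: [0.5024, -0.1673, 0.0914]
orientation: [-1.792, 2.575, 0.002]
ft_force: [0.6, 0.2, -0.7]
opening: -0.0001
```

```bash
python3 -c "
from h import *
need(arc(0,[-95,-100]))
a=ctrl.camera('top')['frame'][170:245,280:380];cv2.imwrite('pics/a2.png',cv2.resize(a,(800,600),interpolation=2))"
```

```text
t3.85 mould xy mm [ -4.8 -35.8] z 91.4 phi -97.6 r 36.1 toolx yaw rel -90.3 tilt z [ 0.003  0.003 -1.   ] F [ 0.6  0.2 -0.7] open -0.0001 q [-0.37  0.14  2.06  0.01  0.94  1.55]
rot [-0.1  0.2 -0.3]
[-0.39 -0.2   0.05]
[-0.04  0.28 -0.  ]
```

View pics/a2.png

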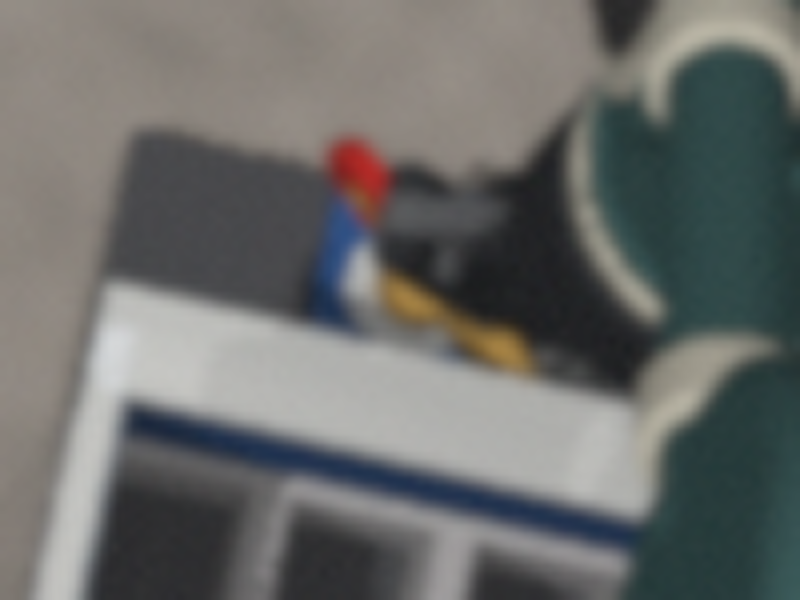

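Plain wing now points at about (530,360) and the red at (355,180), so the plain wing is at roughly -105 to -120° in the mould frame. I'll push a little further, then retreat up.

Request:
carry_out(
  dp=[
    [-0.2,0.6,0],
    [0,0.3,0],
    [0,0,0],
  ],
  delta_rot=[
    [0,0,0],
    [0,0,0],
    [0,0,0],
  ],
  hand=[-1,-1,-1],
)

```text
t: 4.2
position: [0.4945, -0.1619, 0.0915]
orientation: [-1.793, 2.575, 0.001]
ft_force: [1.3, -1.6, 0.7]
opening: 0.0001
```

```bash
cat >> h.py <<'E'
def tip(z=.092,box=(180,230,300,365)):
    for n,(v0,v1,u0,u1) in(("top",box),("scene",(130,190,200,270))):
        c=ctrl.camera(n);hh=cv2.cvtColor(c["frame"],cv2.COLOR_BGR2HSV)[v0:v1,u0:u1]
        q=cv2.inRange(hh,(0,150,60),(8,255,255))|cv2.inRange(hh,(174,150,60),(179,255,255))
        k,l,st,ce=cv2.connectedComponentsWithStats(q)
        for j in range(1,k):
            if st[j,4]>4:
                d=ray(c,*(ce[j]+[u0,v0]),z)[:2]-S;print(n,"red px",(ce[j]+[u0,v0]).round(1),st[j,4],"r",(np.hypot(*d)*1000).round(1),"ang",np.degrees(np.arctan2(d[1],d[0])-YAW).round(1))
E
python3 -c "
from h import *
rel();tip()"
```

```text
t4.20 mould xy mm [-14.1 -33.4] z 91.5 phi -112.9 r 36.3 toolx yaw rel -90.2 tilt z [ 0.003  0.003 -1.   ] F [ 1.3 -1.6  0.7] open 0.0001 q [-0.37  0.13  2.08  0.    0.93  1.56]
top red px [328.7 190.4] 38 r 28.6 ang 33.8
scene red px [219.1 161. ] 77 r 39.0 ang 42.0
```

Request:
carry_out(
  dp=[
    [0.2,-0.6,0],
    [0,0,-3],
    [0,0,-2.5],
    [0,0,0],
  ],
  delta_rot=[
    [0,0,0],
    [0,0,0],
    [0,0,0],
    [0,0,0],
  ],
  hand=[-1,-1,-1,-1],
)

```text
t: 4.7
position: [0.4988, -0.1657, 0.1459]
orientation: [-1.795, 2.577, 0.01]
ft_force: [0.2, -0.5, -0.0]
opening: 0.0003
```

```bash
python3 -c "
from h import *
need([(0,0,145),(-8,34,145),(-8,34,92)])"
```

```text
t4.70 mould xy mm [ -8.7 -35.6] z 145.9 phi -103.8 r 36.6 toolx yaw rel -90.2 tilt z [-0.003  0.006 -1.   ] F [ 0.2 -0.5 -0. ] open 0.0003 q [-0.37  0.07  2.02  0.    1.05  1.55]
rot [ 0.3  0.2 -0.2]
[-3.56 -0.86  0.1 ]
[-3.4   0.81  0.02]
[ 0.02 -0.02  5.3 ]
```

Request:
carry_out(
  dp=[
    [-3.4,0,0],
    [-3.0,0,0],
    [0,0,0],
  ],
  delta_rot=[
    [0,0,0],
    [0,0,0],
    [0,0,0],
  ],
  hand=[-1,-1,-1],
)

```text
t: 5.0
position: [0.5221, -0.1055, 0.1449]
orientation: [-1.791, 2.58, 0.01]
ft_force: [-0.1, -1.2, -0.6]
opening: 0.0005
```

```bash
python3 -c "
from h import *
need([(-8,35,145),(-8,35,92)]);tip()"
```

```text
t5.00 mould xy mm [-7.5 29. ] z 144.9 phi 104.5 r 30.0 toolx yaw rel -90.4 tilt z [-0.003  0.006 -1.   ] F [-0.1 -1.2 -0.6] open 0.0005 q [-0.25  0.09  2.01  0.01  1.05  1.68]
rot [ 0.3  0.3 -0.4]
[-0.6   0.05 -0.01]
[ 0.02 -0.02  5.3 ]
scene red px [219.1 161.1] 82 r 39.3 ang 42.4
```

Request:
carry_out(
  dp=[
    [-0.5,0.3,0],
    [0,0,1.5],
    [0,0,1.5],
    [0,0,1.3],
    [0,0,0.5],
  ],
  delta_rot=[
    [0.3,0,0],
    [0,0,0],
    [0,0,0],
    [0,0,0],
    [0,0,0],
  ],
  hand=[-1,-1,-1,-1,-1],
)

```text
t: 5.6
position: [0.5185, -0.1036, 0.0938]
orientation: [-1.785, 2.583, 0.002]
ft_force: [-0.8, 1.1, -0.2]
opening: 0.0003
```

```bash
python3 -c "
from h import *
need(arc(0,[85,70,55,40,25],r=33,z=90))"
```

```text
t5.60 mould xy mm [-11.6  29.6] z 93.8 phi 111.3 r 31.8 toolx yaw rel -90.6 tilt z [ 0.     0.002 -1.   ] F [-0.8  1.1 -0.2] open 0.0003 q [-0.25  0.14  2.06  0.    0.94  1.69]
rot [ 0.   0.1 -0.6]
[-0.34 -1.44  0.38]
[ 0.18 -0.84 -0.  ]
[ 0.39 -0.77 -0.  ]
[ 0.57 -0.64 -0.  ]
[ 0.72 -0.47 -0.  ]
```

Request:
carry_out(
  dp=[
    [-0.3,-0.9,0.3],
    [0,-0.7,0],
    [0.2,-0.8,0],
    [0.4,-0.7,0],
    [0.6,-0.6,0],
  ],
  delta_rot=[
    [0,0,-0.6],
    [0,0,0],
    [0,0,0],
    [0,0,0],
    [0,0,0],
  ],
  hand=[-1,-1,-1,-1,-1],
)

```text
t: 6.1
position: [0.552, -0.1257, 0.0901]
orientation: [-1.8, 2.574, 0.006]
ft_force: [0.0, 1.5, 0.7]
opening: -0.0
```

```bash
python3 -c "
from h import *
need(arc(0,[25,10,-5,-20,-35],r=33,z=90))"
```

```text
t6.10 mould xy mm [27.5 20.3] z 90.1 phi 36.5 r 34.2 toolx yaw rel -90.0 tilt z [-0.002  0.004 -1.   ] F [0.  1.5 0.7] open -0.0 q [-0.27  0.21  1.98  0.    0.95  1.65]
rot [ 0.2  0.2 -0. ]
[ 0.64 -0.24  0.01]
[ 0.82 -0.26 -0.  ]
[ 0.86 -0.04 -0.  ]
[ 0.84  0.19 -0.  ]
[ 0.76  0.4  -0.  ]
```

Request:
carry_out(
  dp=[
    [0.7,-0.3,0],
    [0.8,-0.1,0],
    [0.8,0,0],
    [0.8,0.2,0],
    [0.8,0.4,0],
  ],
  delta_rot=[
    [0,0,0],
    [0,0,0],
    [0,0,0],
    [0,0,0],
    [0,0,0],
  ],
  hand=[-1,-1,-1,-1,-1],
)

```text
t: 6.6
position: [0.5389, -0.1656, 0.0915]
orientation: [-1.797, 2.571, 0.0]
ft_force: [1.8, 0.1, 0.6]
opening: 0.0
```

```bash
python3 -c "
from h import *
need(arc(0,[-50,-65,-80,-95,-105],r=34,z=90))"
```

```text
t6.60 mould xy mm [ 28.9 -21.7] z 91.5 phi -36.8 r 36.1 toolx yaw rel -90.0 tilt z [ 0.004  0.003 -1.   ] F [1.8 0.1 0.6] open 0.0 q [-0.34  0.2   1.99  0.    0.95  1.57]
rot [-0.1  0.2 -0. ]
[0.44 0.71 0.15]
[ 0.48  0.75 -0.  ]
[ 0.27  0.85 -0.  ]
[ 0.04  0.89 -0.  ]
[-0.1   0.58 -0.  ]
```

Request:
carry_out(
  dp=[
    [0.4,0.7,0.1],
    [0.4,0.7,0],
    [0.2,0.8,0],
    [0,0.9,0],
    [-0.1,0.4,0],
  ],
  delta_rot=[
    [0,0,0],
    [0,0,0],
    [0,0,0],
    [0,0,0],
    [0,0,0],
  ],
  hand=[-1,-1,-1,-1,-1],
)

```text
t: 7.1
position: [0.5001, -0.1645, 0.0915]
orientation: [-1.793, 2.572, -0.008]
ft_force: [1.4, -1.4, -0.0]
opening: 0.0003
```

```bash
python3 -c "
from h import *
need([(-14,-33,90)])"
```

```text
t7.10 mould xy mm [ -7.9 -33.9] z 91.5 phi -103.1 r 34.9 toolx yaw rel -90.1 tilt z [ 0.008 -0.    -1.   ] F [ 1.4 -1.4 -0. ] open 0.0003 q [-0.37  0.13  2.07  0.    0.93  1.56]
rot [-0.4  0.1 -0.1]
[-0.09  0.61  0.14]
```

Request:
carry_out(
  dp=[
    [-0.1,0.5,0],
    [0,0.1,0],
    [0.2,-0.6,0],
    [0,0,-3],
    [0,0,-2.5],
  ],
  delta_rot=[
    [-0.4,0,0],
    [0,0,0],
    [0,0,0],
    [0,0,0],
    [0,0,0],
  ],
  hand=[-1,-1,-1,-1,-1],
)

```text
t: 7.6
position: [0.4947, -0.163, 0.1426]
orientation: [1.796, -2.57, -0.018]
ft_force: [0.6, 0.0, 1.5]
opening: -0.0001
```

Request:
carry_out(
  dp=[
    [0,0,0],
    [-3.3,0,0],
    [-3.3,0.1,0],
    [0,0,0],
  ],
  delta_rot=[
    [0,0,0],
    [0,0,0],
    [0,0,0],
    [0,0,0],
  ],
  hand=[-1,-1,-1,-1],
)

```text
t: 8.0
position: [0.518, -0.1002, 0.1439]
orientation: [1.793, -2.572, -0.018]
ft_force: [-0.6, 0.1, -0.4]
opening: 0.0
```

```bash
python3 -c "
from h import *
need([(-11,34,145),(-11,33,91)]);tip()
a=ctrl.camera('scene')['frame'][100:220,170:330];cv2.imwrite('pics/a3.png',cv2.resize(a,(800,600),interpolation=2))"
```

```text
t8.00 mould xy mm [-13.2  32.6] z 143.9 phi 112.0 r 35.1 toolx yaw rel -90.2 tilt z [-0.011  0.006 -1.   ] F [-0.6  0.1 -0.4] open 0.0 q [-0.24  0.08  2.02  0.    1.05  1.68]
rot [ 0.7  0.1 -0.2]
[-0.14 -0.22 -0.12]
[ 0.11 -0.07  5.4 ]
top red px [337.7 212.4] 7 r 20.5 ang -147.4
scene red px [238.  151.1] 41 r 22.1 ang 187.9
```

View pics/a3.png

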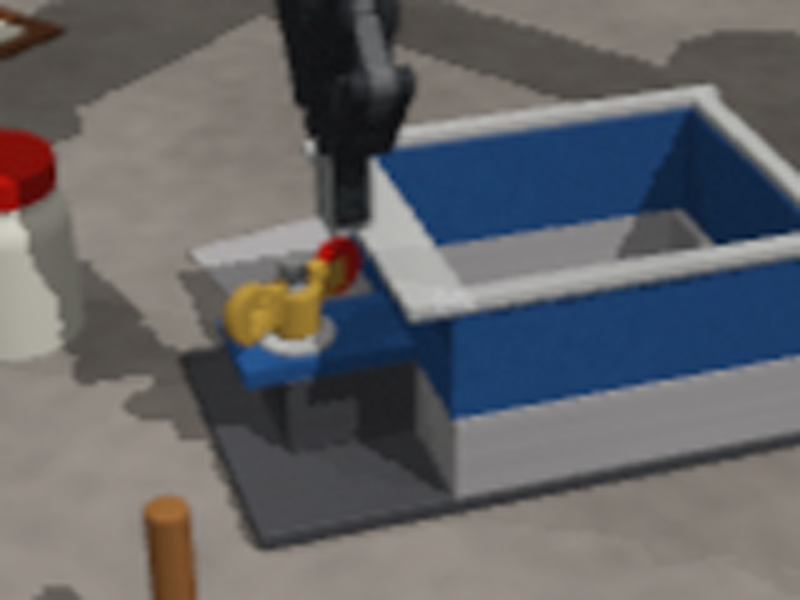

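The red wing is at (340,262), near the hopper, and the plain wing is at (250,310), about +35° in the mould frame. The fingers are above and clear of it. Starting stroke 3.

Request:
carry_out(
  dp=[
    [-0.1,-0.1,0],
    [0,0,1.5],
    [0,0,1.5],
    [0,0,1.3],
    [0,0,0.6],
  ],
  delta_rot=[
    [0.7,0,0],
    [0,0,0],
    [0,0,0],
    [0,0,0],
    [0,0,0],
  ],
  hand=[-1,-1,-1,-1,-1],
)

```text
t: 8.65
position: [0.5176, -0.1061, 0.0928]
orientation: [-1.788, 2.583, -0.004]
ft_force: [0.1, 0.1, 0.3]
opening: -0.0002
```

Request:
carry_out(
  dp=[
    [-0.1,-0.9,0.2],
    [0,-0.8,0],
    [0.2,-0.8,0],
    [0.4,-0.7,0],
    [0.6,-0.6,0],
  ],
  delta_rot=[
    [0,0,0],
    [0,0,0],
    [0,0,0],
    [0,0,0],
    [0,0,0],
  ],
  hand=[-1,-1,-1,-1,-1],
)

```text
t: 9.15
position: [0.5507, -0.1305, 0.0899]
orientation: [1.787, -2.583, -0.002]
ft_force: [-0.7, 3.5, 0.2]
opening: 0.0004
```

```bash
python3 -c "
from h import *
need(arc(0,[25,10,-5,-20,-35],r=33,z=88))"
```

```text
t9.15 mould xy mm [27.9 15.4] z 89.9 phi 28.8 r 31.9 toolx yaw rel -90.6 tilt z [-0.002  0.001 -1.   ] F [-0.7  3.5  0.2] open 0.0004 q [-0.28  0.21  1.98  0.    0.95  1.65]
rot [ 0.1  0.  -0.6]
[ 0.14 -0.2   0.19]
[ 0.82 -0.27 -0.  ]
[ 0.86 -0.05 -0.  ]
[0.84 0.18 0.  ]
[0.77 0.39 0.  ]
```

Request:
carry_out(
  dp=[
    [0.7,-0.4,0.2],
    [0.8,-0.2,0],
    [0.8,0,0],
    [0.8,0.1,0],
    [0.7,0.4,0],
  ],
  delta_rot=[
    [0,0,-0.6],
    [0,0,0],
    [0,0,0],
    [0,0,0],
    [0,0,0],
  ],
  hand=[-1,-1,-1,-1,-1],
)

```text
t: 9.65
position: [0.5414, -0.1714, 0.0895]
orientation: [-1.801, 2.571, -0.006]
ft_force: [1.2, 0.5, 0.7]
opening: -0.0003
```

```bash
python3 -c "
from h import *
need(arc(0,[-45,-53,-60,-66],r=36,z=88))"
```

```text
t9.65 mould xy mm [ 33.3 -26.3] z 89.5 phi -38.3 r 42.4 toolx yaw rel -89.9 tilt z [ 0.005 -0.002 -1.   ] F [1.2 0.5 0.7] open -0.0003 q [-0.35  0.21  1.98  0.    0.94  1.57]
rot [-0.3  0.   0.1]
[-0.08  0.78  0.15]
[ 0.33  0.38 -0.  ]
[ 0.24  0.37 -0.  ]
[ 0.17  0.34 -0.  ]
```

Request:
carry_out(
  dp=[
    [0,0.7,0],
    [0.2,0.5,0],
    [0.1,0.4,0],
    [0,0,0],
  ],
  delta_rot=[
    [-0.3,0,0],
    [0,0,0],
    [0,0,0],
    [0,0,0],
  ],
  hand=[-1,-1,-1,-1],
)

```text
t: 10.05
position: [0.5251, -0.1708, 0.0906]
orientation: [-1.798, 2.572, -0.009]
ft_force: [2.9, -0.4, -2.5]
opening: 0.0002
```

```bash
python3 -c "
from h import *
rel();tip(z=.088)"
```

```text
t10.05 mould xy mm [ 17.8 -31.3] z 90.6 phi -60.4 r 36.0 toolx yaw rel -90.0 tilt z [ 0.006 -0.003 -1.   ] F [ 2.9 -0.4 -2.5] open 0.0002 q [-0.36  0.18  2.02 -0.    0.94  1.56]
top red px [319.3 200.1] 49 r 30.3 ang 89.8
scene red px [232.1 164.2] 49 r 41.5 ang 83.9
```

Request:
carry_out(
  dp=[
    [0,0.2,0],
    [0,0.2,0],
  ],
  delta_rot=[
    [0,0,0],
    [0,0,0],
  ],
  hand=[-1,-1],
)

```text
t: 10.35
position: [0.5249, -0.1707, 0.0912]
orientation: [-1.797, 2.568, -0.02]
ft_force: [8.2, -3.0, -6.0]
opening: 0.0001
```

```bash
python3 -c "
from h import *
rel()"
```

```text
t10.35 mould xy mm [ 17.5 -31.3] z 91.2 phi -60.7 r 35.8 toolx yaw rel -90.0 tilt z [ 0.014 -0.006 -1.   ] F [ 8.2 -3.  -6. ] open 0.0001 q [-0.36  0.18  2.02 -0.    0.93  1.56]
```

Request:
carry_out(
  dp=[
    [0,0.3,0],
    [0,0.3,0],
  ],
  delta_rot=[
    [0,0,0],
    [0,0,0],
  ],
  hand=[-1,-1],
)

```text
t: 10.55
position: [0.5248, -0.1706, 0.0921]
orientation: [-1.793, 2.561, -0.038]
ft_force: [10.2, -4.0, -7.1]
opening: 0.0
```

```bash
python3 -c "
from h import *
rel()"
```

```text
t10.55 mould xy mm [ 17.4 -31.3] z 92.1 phi -61.0 r 35.7 toolx yaw rel -89.9 tilt z [ 0.026 -0.012 -1.   ] F [10.2 -4.  -7.1] open 0.0 q [-0.36  0.17  2.03 -0.    0.91  1.56]
```

The force climbs to 11 N with no motion, so this is the hard stop at about -90°. I'll back off, lift and check.

Request:
carry_out(
  dp=[
    [0,-0.8,0],
    [0,-1.0,0],
    [0,0,-4],
    [0,0,-4],
    [0,0,-4],
  ],
  delta_rot=[
    [-1.6,0,0],
    [0,0,0],
    [0,0,0],
    [0,0,0],
    [0,0,0],
  ],
  hand=[-1,-1,-1,-1,-1],
)

```text
t: 11.05
position: [0.5347, -0.1734, 0.2051]
orientation: [1.794, -2.558, -0.032]
ft_force: [0.4, -0.2, 0.5]
opening: 0.0002
```

Request:
carry_out(
  dp=[
    [4,0,-4],
    [5,0,0],
    [5,0,0],
    [5,0,0],
    [0,0,0],
  ],
  delta_rot=[
    [0,0,0],
    [0,0,0],
    [0,0,0],
    [0,0,0],
    [0,0,0],
  ],
  hand=[-1,-1,-1,-1,-1],
)

```text
t: 11.55
position: [0.4743, -0.3524, 0.2511]
orientation: [1.806, -2.554, -0.018]
ft_force: [0.5, 1.3, 0.3]
opening: -0.0002
```

```bash
python3 - <<'E'
from h import *
rel();tip(z=.09)
t=ctrl.camera("top");f=t["frame"];h=cv2.cvtColor(f,cv2.COLOR_BGR2HSV)
f0=cv2.imread("pics/top0.png");a=np.hstack([cv2.resize(x[140:340,255:425],(400,470),interpolation=2) for x in(f0,f)]);cv2.imwrite("pics/end.png",a)
E
```

```text
t11.55 mould xy mm [  32.4 -219.3] z 251.1 phi -81.6 r 221.7 toolx yaw rel -89.4 tilt z [-0.018  0.002 -1.   ] F [0.5 1.3 0.3] open -0.0002 q [-0.68  0.11  1.78 -0.01  1.27  1.24]
top red px [319.4 200.2] 51 r 30.1 ang 91.0
scene red px [231.8 164.1] 56 r 44.0 ang 82.5
```

View pics/end.png

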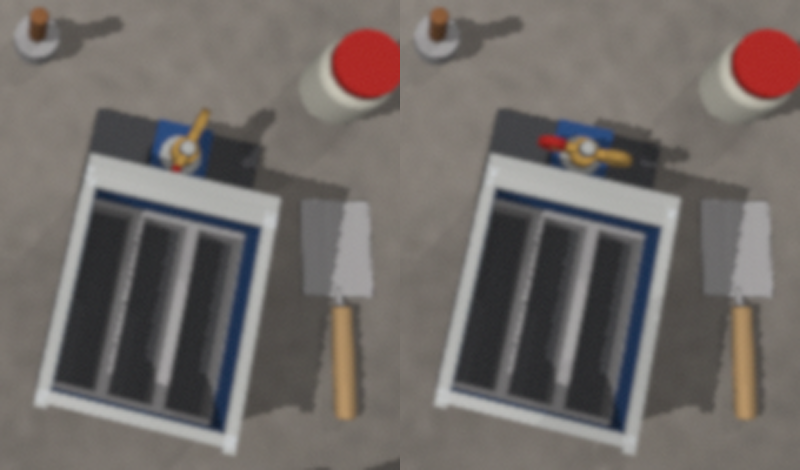

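Start (left) and end (right) match: mould, jar, tamper and scraper have not moved. The red wing at (550,143) points to +y, with both wings parallel to the rim.

```bash
python3 -c "
from station import ctrl
print(ctrl.hand_in())"
```

```text
the job is handed in; nothing more can be done
None
```

The wing nut is home on its stop, and I handed the job in after about 11.6 s of robot time. I turned it with the closed fingertips in three clockwise strokes: plain wing, red wing, plain wing. That came to about 1.2 turns.

- **Hard stop:** On the last stroke the force rose to about 11 N sideways (13 N in all) with under 0.5 mm of movement, so I stopped there and backed off.
- **Nut angle:** The red wing should point at 90° in the mould's frame when home. The top camera read 91°. The scene camera read 82.5°, which still falls within the 14° limit. I trust the top view more, because the scene view also gave the wing too long a radius (44 mm).
- **Everything else:** Comparing the start and end top views by eye, the mould, jar, tamper and scraper show no visible shift; I did not measure them. The arm ended clear of everything.

My first reading of the starting angle from the scene camera (-50°) disagreed with the top view (-13°). I had picked the wrong pixel for it, so I used the top view.

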